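Click the filter slide over the round light port

TASK

Two light-port units stand on the bench, one with a round port and one with a square port, both ports open. On the unit with the round port, slide the shutter plate by its knob to the next stop, the middle one of its three, so that it clicks in with its filter window over the port, then let go of it. Leave the shutter of the square port open as it is.

Things in the scene. Friction and masses are not known exactly. Their poses are not given: they have to be found in the camera images.
- round_shutter (a joint): Slide of the shutter plate on the unit with the round port, m: 0 = open stop, 0.045 = next (middle) stop, filter window over the port, 0.090 = last stop, port shut; ends of travel -0.004 and 0.094. Grows as the knob goes straight towards the round port. A spring plunger holds each stop: leaving it takes up to 4 N; let go between 0.026 and 0.064, the plate snaps into the middle stop.
- round_knob (a point): Centre of the top of the black upright knob on that plate, 83 mm above the bench: a round post 18 mm in diameter, 42 mm tall above the 5 mm steel plate, its lowest 4 mm widening to 24 mm. x axis: along the slide towards the port, the way the joint grows; z up. At joint 0 it stands 135 mm from the port's centre, at the middle stop 90 mm.
- round_port (a point): Centre of the round port's mouth, a hole 36 mm in diameter with a white lens 11 mm down. It lies in the line of the slide and stays put. The unit is a plain grey metal block, 250 x 90 x 36 mm, fixed to the bench, the port near one end; two dark guide rails run along its top, 26 mm to either side of the slide's middle line, tops 47 mm above the bench (screw heads 50 mm).
- square_shutter (a joint): Slide of the other unit's shutter plate, m, 0 = open. That unit looks the same except that its port is a 36 mm square. Stays at 0.

How it is judged:
By the outcome, as a careful person would: the job done as asked, in the order asked, and still so for the second after the job is handed in, with the robot touching nothing.
It also fails if it takes over 29 s, if anything falls off the work surface, if the arm or the gripper's body presses on something with over 40 N, if the wrist force passes 120 N, or if a joint passes its speed limit or range.

ROBOT

A 6-joint arm with a two-finger parallel gripper is mounted at the origin on a cart in front of the work surface, level with it; the furniture and walls round the work are solid. World frame = base frame: x ahead of the robot, y to its left, z up, the work surface at z = 0. Lengths are in m, angles in rad, forces in N, time in s.
With the tool pointing down it reaches from about 0.3 to 0.85 m from the base axis. Payload 5.4 kg.
Tool frame: the origin (TCP) lies at the very end of the fingers, on their centre line; the grasp point (between the pads) lies 19 mm behind it; x points along the fingers, z is the direction in which the jaws open and shut, and the axes are right-handed (so a half turn about x gives the same grasp; the last joint's range is limited). The gripper opens to 85 mm and grips with 20 to 120 N. Pads are 22 mm wide; open, the fingers measure 114 mm over their backs; the gripper's body (76 mm by 85 mm) begins 54 mm behind the grasp point. The pads swing forward as they close: fully open they stand 13 mm farther back than shut.
Start: joints at [-1.469, 0.158, 1.597, -0, 1.386, -0.21], TCP at [0.176, -0.547, 0.231] pointing down, gripper open.
Joint ranges: [-2.91, 2.91], [-0.94, 2.29], [0.18, 2.7], [-1.29, 4.43], [0.17, 2.64], [-3, 3]. Speed limits (rad/s): [2.57, 2.57, 3.14, 3.14, 3.14, 3.14].

INTERFACE

Orientations are given as a unit quaternion [x, y, z, w].
In Python, from station import robot gives the robot as it stands.
- The arm moves only by the tool play_rows, never from a script. Its argument "commands" is a list of rows, each an object of numbers: "tx", "ty", "tz": the shift along the tool's x, y, z in mm; "ax", "ay", "az": the turn, a rotation vector about the tool's x, y, z in rad; "hand": the opening, from 0 (shut) to 1 (fully open). In form: [{"tx": .., "ty": .., "tz": .., "ax": .., "ay": .., "az": .., "hand": ..}, ...]. A call has 1 to 20 rows; each row is the pose to reach, as a shift and turn from the pose commanded when the call began, along the tool's axes at that moment; what a row does not reach only later rows make up. A row lasts 1/8 s, in which the tool goes at most 62.5 mm and 10.7 degrees, less where a joint would pass 70% of its speed; a pose out of reach is approached as far as the arm can. A call with a gripper value outside its range is refused whole. The fingers move at their own pace and stop on an object; the grip force is fixed at half the most. Time passes only in rows, so rows that repeat a pose let the fingers close. It gives the time, the measured TCP pose, the force and the opening at its end, in the units of the state.
- robot.state(): the state, without advancing time (a new reading comes with each control period).
- robot.grab_frame(name): name is "scene" or "side" or "wrist"; returns a dict with "image" (480x640x3 uint8, blue, green, red), "mtx" (3x3 intrinsics, pixels), "distortion" ([k1, k2, p1, p2, k3] as OpenCV has them; the pictures are not rectified), "R" (3x3) and "t" (3): a world point X has camera coordinates R X + t; the wrist camera has in their place "T_tool_cam" (4x4, takes a point from camera to tool coordinates, whose origin is the TCP and whose axes are the tool frame's). Camera axes: x right, y down, z forward; pixel columns grow to the right and rows downward; lengths in m; the calibration is good to about 2 mm. A picture is of the moment at which its call begins: read the wrist's pose just before it. There is no depth.
- robot.job_done(): hands the job in, once; it reports no verdict.
The state is a dict: "t": time; "qpos": joint angles; "joint_velocities": joint speeds; "joint_torque": joint torques, N m; "tool_pos": TCP position; "eef_rot": TCP orientation; "contact_force": force on the tool from outside, world axes, zero at the start; "wrist_torque": the same for the moment, N m; "opening": opening from 0.0 (shut) to 1.0 (fully open).
Only numpy, scipy, OpenCV 4.12 (cv2) and the standard library are available. Lean on these libraries where they do the work, as an engineer would, in place of code of your own. Each camera call takes 0.05 s, during which the arm holds its last target.

## Working session

There is one attempt and no reset: what is moved stays moved. The work goes in short steps, Python scripts to look and compute and a tool call to move; the robot and the scene stay as the last step left them, time stands still between calls to the robot, and variables do not carry over. Pictures are saved under pics/ and viewed, and the job is handed in when it is done.

Besides the shell and the picture viewer there is one more tool, called after ">>>" as name(argument=value, ...), one argument or row to a line, values as JSON. play_rows: Moves the arm, as the interface text tells. Its arguments: {"type":"object","properties":{"commands":{"type":"array"}},"required":["commands"]}

```bash
mkdir -p pics; ls; python3 - <<'E'
from station import robot
import cv2,pickle
s=robot.state();print(s['t'],s['tool_pos'],s['eef_rot'],s['contact_force'],s['opening'])
for n in ["scene","side","wrist"]:
    f=robot.grab_frame(n);pickle.dump(f,open(n+'.pkl','wb'));cv2.imwrite(f'pics/{n}0.png',f['image'])
    print(n,{k:v for k,v in f.items() if k!='image'})
E
```

```text
pics
0.0 [ 0.17629613 -0.54666627  0.23029302] [ 0.4168061   0.57203577 -0.41579453  0.57110653] [-0.03910636  0.54500755 -0.27858556] 1.0022121151436425
scene {'mtx': array([[601.33593534,   0.        , 318.29860275],
       [  0.        , 601.33593534, 236.43533312],
       [  0.        ,   0.        ,   1.        ]]), 'distortion': array([-0.1277031,  0.       ,  0.       ,  0.       ,  0.       ]), 'R': array([[-0.57887633, -0.81519723,  0.0188591 ],
       [-0.38759621,  0.25473881, -0.88593302],
       [ 0.717406  , -0.52015537, -0.46342963]]), 't': array([0.18754656, 0.28153494, 0.9413798 ])}
side {'mtx': array([[446.9977683 ,   0.        , 318.45058154],
       [  0.        , 446.9977683 , 245.37932762],
       [  0.        ,   0.        ,   1.        ]]), 'distortion': array([-0.05408498,  0.        ,  0.        ,  0.        ,  0.        ]), 'R': array([[-0.85069743, -0.52529917, -0.01935627],
       [-0.20607014,  0.36714403, -0.90705036],
       [ 0.48357934, -0.76763666, -0.42057696]]), 't': array([0.34360314, 0.2290557 , 0.65165865])}
wrist {'mtx': array([[359.41891677,   0.        , 320.33644539],
       [  0.        , 359.41891677, 239.19945739],
       [  0.        ,   0.        ,   1.        ]]), 'distortion': array([-0.06650532,  0.        ,  0.        ,  0.        ,  0.        ]), 'T_tool_cam': array([[ 3.30702722e-04, -2.98386933e-01,  9.54444932e-01,
        -1.41253921e-01],
       [-1.76170704e-04, -9.54444987e-01, -2.98386890e-01,
         7.59658856e-02],
       [ 9.99999930e-01, -6.94678788e-05, -3.68204591e-04,
         1.30116966e-03],
       [ 0.00000000e+00,  0.00000000e+00,  0.00000000e+00,
         1.00000000e+00]])}
```

View pics/scene0.png

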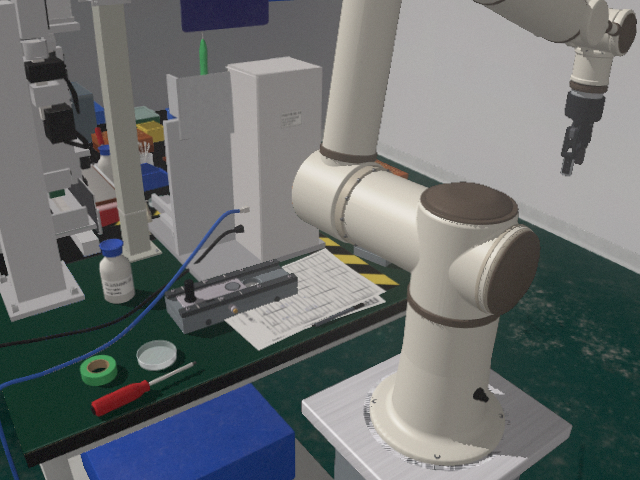

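View pics/side0.png

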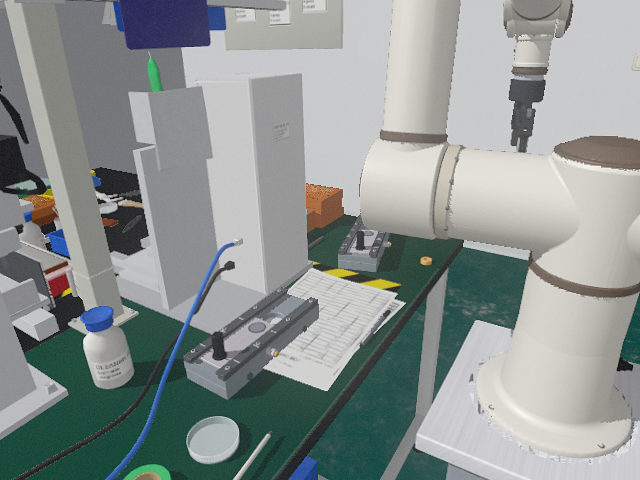

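View pics/wrist0.png

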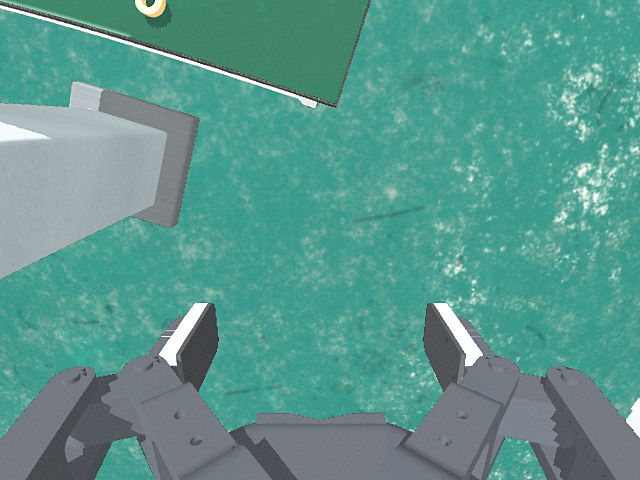

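The scene view shows one unit, with its knob at about (190,290). The side view shows that same unit (knob about (219,345)) and a second one partly behind the arm (knob about (361,240)). I'll zoom in to see which port is round.

```bash
cat > h.py <<'E'
import numpy as np,cv2,pickle
def load(n): return pickle.load(open(n+'.pkl','rb'))
def ray(f,uv):
    n=cv2.undistortPoints(np.array([[uv]],float),f['mtx'],f['distortion'])[0,0]
    d=f['R'].T@np.array([n[0],n[1],1]); c=-f['R'].T@f['t']; return c,d
def onz(f,uv,z):
    c,d=ray(f,uv); return c+d*(z-c[2])/d[2]
E
python3 - <<'E'
from h import *
a=load('scene')['image'][240:340,150:310];b=load('side')['image'][280:400,175:335];c=load('side')['image'][205:285,320:420]
cv2.imwrite('pics/z1.png',cv2.resize(a,None,fx=5,fy=5,interpolation=3))
cv2.imwrite('pics/z2.png',cv2.resize(b,None,fx=5,fy=5,interpolation=3)[:600])
cv2.imwrite('pics/z3.png',cv2.resize(c,None,fx=7,fy=7,interpolation=3))
S=load('scene');D=load('side')
print('knob', onz(S,(190,281),.083),onz(D,(218,333),.083), 'port',onz(S,(233,287),.036),onz(D,(258,327),.036))
print('far', onz(D,(361,233),.083),onz(D,(368,245),.036))
E
```

```text
knob [0.4550485  0.20469171 0.083     ] [0.45727805 0.20353806 0.083     ] port [0.45874721 0.11373985 0.036     ] [0.45917746 0.1091859  0.036     ]
far [ 0.44107251 -0.24829441  0.083     ] [ 0.44194591 -0.28937053  0.036     ]
```

View pics/z1.png

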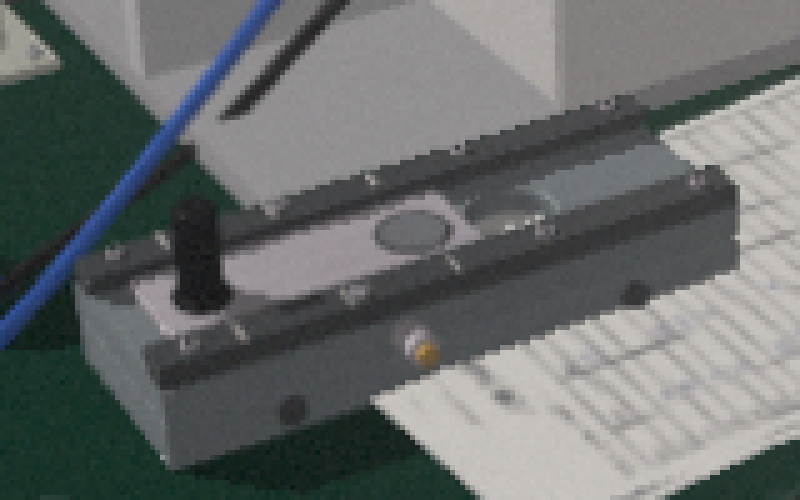

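View pics/z2.png

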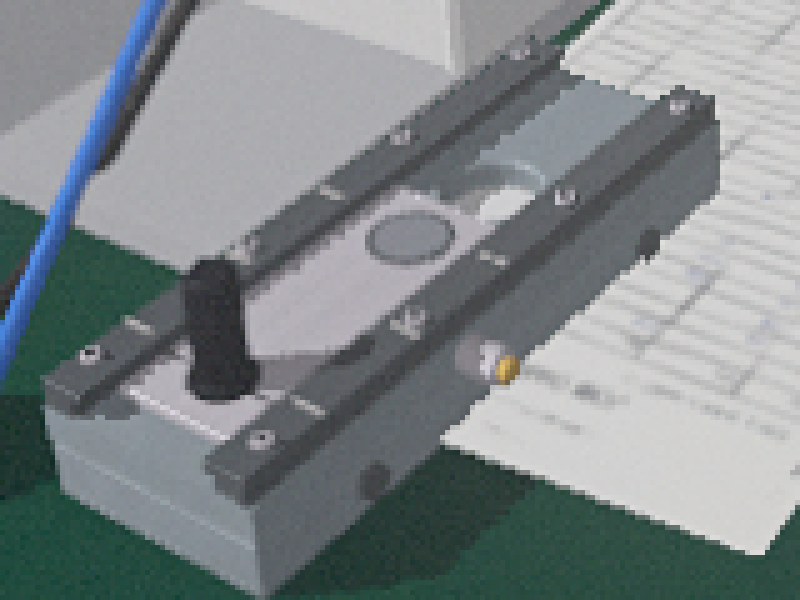

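View pics/z3.png

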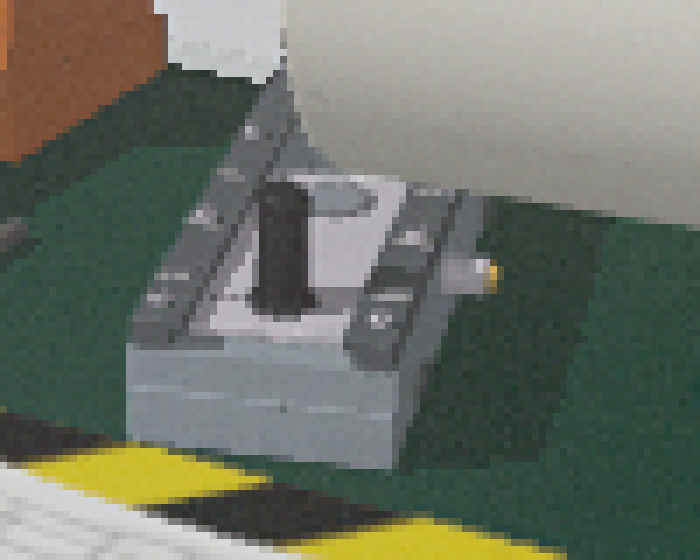

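The port of the near unit is round in both views: scene (251,283), side (278,317). Its knob top is at scene (189.4,281.2), side (217.6,333.6). Next I'll measure these along with the tower and the cable.

```bash
cat >> h.py <<'E'
def tri(f,a,g,b):
    c1,d1=ray(f,a);c2,d2=ray(g,b)
    d1/=np.linalg.norm(d1);d2/=np.linalg.norm(d2)
    s=np.linalg.lstsq(np.c_[d1,-d2],c2-c1,rcond=None)[0]
    p=c1+s[0]*d1;q=c2+s[1]*d2
    return (p+q)/2,np.linalg.norm(p-q)*1000
E
python3 - <<'E'
from h import *
np.set_printoptions(precision=4,suppress=True)
S=load('scene');D=load('side')
print('knobtop',tri(S,(189.4,281.2),D,(217.6,333.6)),onz(S,(189.4,281.2),.083),onz(D,(217.6,333.6),.083))
print('port',onz(S,(252,283),.036),onz(D,(278.5,317),.036),tri(S,(252,283),D,(278.5,317)))
print('knob base z.041',onz(S,(190.5,300.5),.041),onz(D,(219.5,357.5),.041))
print('cable end',tri(S,(241,210),D,(234,243)))
# cable points: fit where scene pixel lies on epipolar of side pixels
from scipy.optimize import brentq
def cables(img):
    h=cv2.cvtColor(img,cv2.COLOR_BGR2HSV);return cv2.inRange(h,(105,140,90),(118,255,255))
for z in (0.0,0.02,0.05,0.1,0.15,0.2):
    # project points
    pass
ms,md=cables(S['image']),cables(D['image'])
cs={}
for v in range(215,385,12):
    u=np.where(ms[v,:245])[0]
    if len(u):
        best=None
        for vd in range(240,480,1):
            w=np.where(md[vd,90:245])[0]
            if len(w):
                p,e=tri(S,(np.median(u),v),D,(90+np.median(w),vd))
                if best is None or e<best[1]: best=(p,e,vd)
        print((int(np.median(u)),v),best)
print('tower near corner bottom', tri(S,(262,262),D,(262,292)),'top',tri(S,(243,69),D,(254,84)))
for n,a,b in [('tower top right',(321,67),(302,74)),('tower top near-left',(230,66),(250,82)),('base right corner?',(262,262),(268,290)),('slab top',(168,75),(131,95))]:
    print(n,tri(S,a,D,b))
E
```

```text
knobtop (array([0.4567, 0.2051, 0.0824]), np.float64(1.034079521603265)) [0.455  0.2059 0.083 ] [0.4567 0.205  0.083 ]
port [0.4509 0.0746 0.036 ] [0.4466 0.0662 0.036 ] (array([0.4316, 0.0849, 0.0508]), np.float64(1.9828242190974252))
knob base z.041 [0.4538 0.2081 0.041 ] [0.4551 0.2096 0.041 ]
cable end (array([0.572 , 0.0282, 0.139 ]), np.float64(0.04288618710351678))
(223, 215) (array([0.5633, 0.0753, 0.1434]), np.float64(0.7050029795106151), 251)
(213, 227) (array([0.5655, 0.0986, 0.121 ]), np.float64(0.4342990473482673), 267)
(116, 239) (array([0.5898, 0.2948, 0.139 ]), np.float64(0.09331735873010515), 306)
(112, 251) (array([0.586 , 0.3072, 0.1177]), np.float64(0.326749741707626), 323)
(186, 263) (array([ 1.8727, -0.3529, -0.7434]), np.float64(1.523072117737887), 325)
(176, 275) (array([0.5519, 0.1947, 0.044 ]), np.float64(0.7534030391385067), 332)
(166, 287) (array([0.5496, 0.2188, 0.024 ]), np.float64(0.4362811370564434), 350)
(156, 299) (array([0.541 , 0.2468, 0.0097]), np.float64(0.4056467478963261), 368)
(145, 311) (array([0.5219, 0.2772, 0.0036]), np.float64(0.590999672
[... 287 characters left out ...]
 0.4353, 0.0196]), np.float64(8.604112698895566), 479)
(47, 371) (array([0.3405, 0.4822, 0.1005]), np.float64(48.56806930903303), 479)
(8, 383) (array([0.2249, 0.534 , 0.2098]), np.float64(83.84260489327684), 479)
tower near corner bottom (array([0.5362, 0.0007, 0.0238]), np.float64(6.387617692198618)) top (array([0.4739, 0.0606, 0.4444]), np.float64(27.826524968463414))
tower top right (array([ 0.51  , -0.1291,  0.4332]), np.float64(2.650148925278455))
tower top near-left (array([0.453 , 0.0956, 0.4539]), np.float64(34.69228887723535))
base right corner? (array([0.5055, 0.0182, 0.0454]), np.float64(8.374118370976904))
slab top (array([0.6705, 0.1258, 0.4179]), np.float64(3.088665693711394))
```

```bash
python3 - <<'E'
from h import *
np.set_printoptions(precision=4,suppress=True)
from scipy.spatial.transform import Rotation as R
S=load('scene');D=load('side')
for f,o,prs in [(D,(175,280),[((262,438),(680,105)),((90,352),(520,50))]),(S,(150,240),[((190,343),(697,180)),((113,252),(607,103))])]:
    for a,b in prs:
        p=onz(f,np.array(a)/5+o,.05);q=onz(f,np.array(b)/5+o,.05);d=q-p;print(p,q,np.linalg.norm(d),np.degrees(np.arctan2(d[1],d[0])))
M=R.from_quat([ 0.4168061,0.57203577,-0.41579453,0.57110653]).as_matrix();print(M)
# far unit
E
```

```text
[0.4201 0.2288 0.05  ] [0.4126 0.0102 0.05  ] 0.21871247348888914 -91.96717193897315
[0.4946 0.2261 0.05  ] [0.4875 0.0075 0.05  ] 0.2186976379033751 -91.84752157217716
[0.4189 0.2284 0.05  ] [0.4128 0.0094 0.05  ] 0.2190873270866711 -91.60129696833005
[0.4922 0.2274 0.05  ] [0.4858 0.0072 0.05  ] 0.22026585882614075 -91.68168398961564
[[-0.0002  0.9518  0.3068]
 [ 0.0019  0.3068 -0.9518]
 [-1.      0.0004 -0.0019]]
```

>>> play_rows(
  commands=[
    {"tx": 2, "ty": 27.6, "tz": -40.1, "ax": -0.175, "hand": 0.6},
    {"tx": 4, "ty": 55.2, "tz": -80.2, "ax": -0.35, "hand": 0.6},
    {"tx": 6, "ty": 82.8, "tz": -120.3, "ax": -0.525, "hand": 0.6},
    {"tx": 8, "ty": 110.4, "tz": -160.4, "ax": -0.7, "hand": 0.6},
    {"tx": 10, "ty": 138, "tz": -200.5, "ax": -0.875, "hand": 0.6},
    {"tx": 12, "ty": 165.6, "tz": -240.6, "ax": -1.05, "hand": 0.6},
    {"tx": 14, "ty": 193.2, "tz": -280.7, "ax": -1.225, "hand": 0.6},
    {"tx": 16, "ty": 220.8, "tz": -320.8, "ax": -1.4, "hand": 0.6},
    {"tx": 18, "ty": 248.4, "tz": -360.9, "ax": -1.575, "hand": 0.6},
    {"tx": 20, "ty": 276, "tz": -401, "ax": -1.75, "hand": 0.6},
    {"tx": 22, "ty": 303.6, "tz": -441.1, "ax": -1.925, "hand": 0.6},
    {"tx": 24, "ty": 331.2, "tz": -481.2, "ax": -2.1, "hand": 0.6},
    {"tx": 26, "ty": 358.8, "tz": -521.3, "ax": -2.275, "hand": 0.6},
    {"tx": 28, "ty": 386.4, "tz": -561.4, "ax": -2.45, "hand": 0.6},
    {"tx": 30, "ty": 414, "tz": -601.5, "ax": -2.625, "hand": 0.6},
    {"tx": 30, "ty": 442, "tz": -642, "ax": -2.8, "hand": 0.6},
    {"tx": 30, "ty": 442, "tz": -642, "ax": -2.8, "hand": 0.6},
    {"tx": 30, "ty": 442, "tz": -642, "ax": -2.8, "hand": 0.6},
  ],
)

```text
validation failed for argument at $.co...
```

>>> play_rows(
  commands=[
    {"tx": 2, "ty": 27.6, "tz": -40.1, "ax": -0.175, "ay": 0, "az": 0, "hand": 0.6},
    {"tx": 4, "ty": 55.2, "tz": -80.2, "ax": -0.35, "ay": 0, "az": 0, "hand": 0.6},
    {"tx": 6, "ty": 82.8, "tz": -120.3, "ax": -0.525, "ay": 0, "az": 0, "hand": 0.6},
    {"tx": 8, "ty": 110.4, "tz": -160.4, "ax": -0.7, "ay": 0, "az": 0, "hand": 0.6},
    {"tx": 10, "ty": 138, "tz": -200.5, "ax": -0.875, "ay": 0, "az": 0, "hand": 0.6},
    {"tx": 12, "ty": 165.6, "tz": -240.6, "ax": -1.05, "ay": 0, "az": 0, "hand": 0.6},
    {"tx": 14, "ty": 193.2, "tz": -280.7, "ax": -1.225, "ay": 0, "az": 0, "hand": 0.6},
    {"tx": 16, "ty": 220.8, "tz": -320.8, "ax": -1.4, "ay": 0, "az": 0, "hand": 0.6},
    {"tx": 18, "ty": 248.4, "tz": -360.9, "ax": -1.575, "ay": 0, "az": 0, "hand": 0.6},
    {"tx": 20, "ty": 276, "tz": -401, "ax": -1.75, "ay": 0, "az": 0, "hand": 0.6},
    {"tx": 22, "ty": 303.6, "tz": -441.1, "ax": -1.925, "ay": 0, "az": 0, "hand": 0.6},
    {"tx": 24, "ty": 331.2, "tz": -481.2, "ax": -2.1, "ay": 0, "az": 0, "hand": 0.6},
    {"tx": 26, "ty": 358.8, "tz": -521.3, "ax": -2.275, "ay": 0, "az": 0, "hand": 0.6},
    {"tx": 28, "ty": 386.4, "tz": -561.4, "ax": -2.45, "ay": 0, "az": 0, "hand": 0.6},
    {"tx": 30, "ty": 414, "tz": -601.5, "ax": -2.625, "ay": 0, "az": 0, "hand": 0.6},
    {"tx": 30, "ty": 442, "tz": -642, "ax": -2.8, "ay": 0, "az": 0, "hand": 0.6},
    {"tx": 30, "ty": 442, "tz": -642, "ax": -2.8, "ay": 0, "az": 0, "hand": 0.6},
    {"tx": 30, "ty": 442, "tz": -642, "ax": -2.8, "ay": 0, "az": 0, "hand": 0.6},
  ],
)

```text
t: 2.4
tool_pos: [0.3997, 0.1991, 0.201]
eef_rot: [-0.492, 0.508, 0.492, 0.507]
contact_force: [0.7, -0.6, 0.2]
opening: 0.599
```

```bash
python3 - <<'E'
from h import *
from station import robot
s=robot.state()
for n in ["scene","side","wrist"]:
    f=robot.grab_frame(n)
    if n=='wrist': f['s']=s
    pickle.dump(f,open(n+'1.pkl','wb'));cv2.imwrite(f'pics/{n}1.png',f['image'])
print(s['tool_pos'],s['eef_rot'],s['qpos'])
E
```

```text
[0.39971345 0.19906994 0.20095714] [-0.49229078  0.50789687  0.4924419   0.50714055] [ 1.90517084e-01 -1.59960855e-01  1.97623580e+00 -4.19607863e-04
  1.32632964e+00 -1.34987158e+00]
```

View pics/wrist1.png

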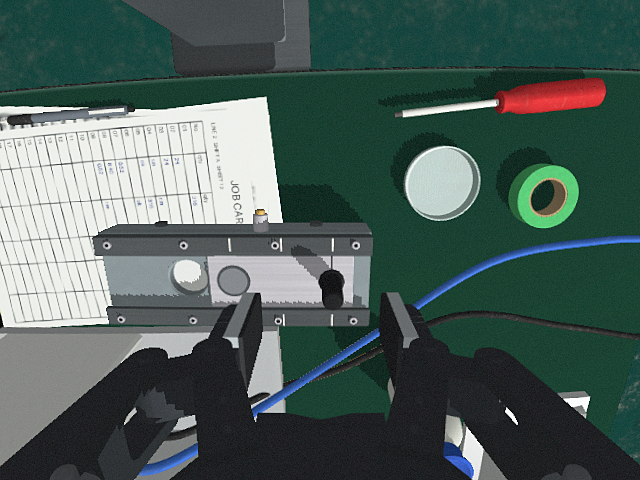

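View pics/side1.png

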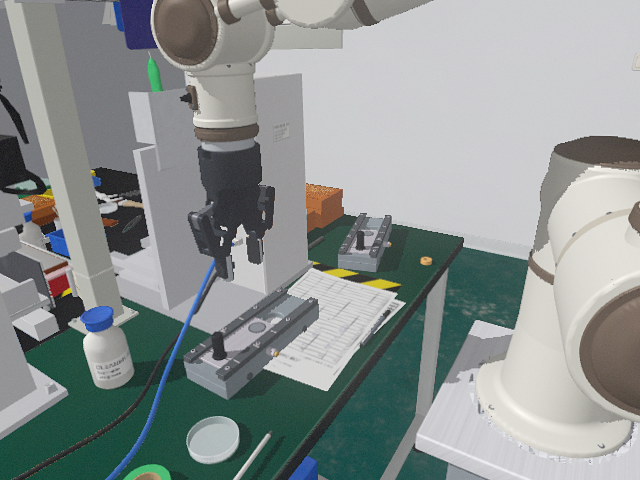

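View pics/scene1.png

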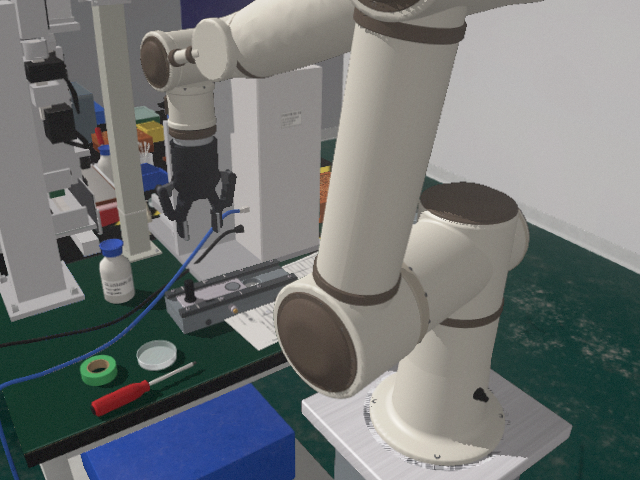

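The wrist view confirms the round port at (188,276) on this unit. The knob's top end is near (331,301). The gripper hangs clear of the tower.

```bash
python3 - <<'E'
from h import *
from scipy.spatial.transform import Rotation as R
np.set_printoptions(precision=4,suppress=True)
f=load('wrist1');s=f['s'];im=f['image']
cv2.imwrite('pics/w1z.png',cv2.resize(im[210:340,90:390],None,fx=2.6,fy=2.6,interpolation=3))
T=np.eye(4);T[:3,:3]=R.from_quat(s['eef_rot']).as_matrix();T[:3,3]=s['tool_pos'];print(T)
C=T@f['T_tool_cam'];f['R']=C[:3,:3].T;f['t']=-f['R']@C[:3,3]
g=cv2.cvtColor(im,cv2.COLOR_BGR2GRAY)[262:320,312:350]
for r in g[::3]: print(r[::2])
print('top',onz(f,(331,301),.083),'port',onz(f,(188,276),.036),'window',onz(f,(233,281),.041))
E
```

```text
[[-0.0009 -0.9995  0.0303  0.3997]
 [-0.0006  0.0303  0.9995  0.1991]
 [-1.      0.0009 -0.0006  0.201 ]
 [ 0.      0.      0.      1.    ]]
[119 121 120 120 124 119 112 206 195 197 130 198 195 200 195 197 198 201
 199]
[127 129 127 130 127 125 122 121 132 207 133 209 202 207 207 206 203 206
 202]
[125 125 120 121 124 128 124 122 126 121 128 215 207 199 200 197 200 200
 197]
[123 124 125 120 127 127  82  11  19  23  35  21   3  54 220 206 205 204
 201]
[114 123 123 121 106   7  23  22  29  22  23  21  26  33  20 187 198 195
 198]
[201 203 116 127  15  26  12  28  18  21  21  29  18  19  35  41 219 201
 202]
[199 194 207 109  30  21  25  22   6  24  19  19  11  19  31  51 130 199
 201]
[203 202 206 117  18  12  24  26  25  14  17  29  22  12  22  61 140 208
 204]
[203 203 206 212   2  18  17  22  19  31  23  27  24  18  18  61 220 203
 202]
[195 198 197 196 207   4  18  18  24  20  15  22  23  11  22 133 202 202
 202]
[201 208 205 206 210   0  23  26  27  22  20  26  25  25  21  88 215 204
 208]
[199 199 200 198 207   0  15  28  30  35  39  43  36  34  27  52 218 205
 202]
[202 203 199 202 209   0  18  40  37  35  42  44  35  43  37  14 218 204
 200]
[201 165 209 203 178  79  29  42  41  42  37  47  37  35  43  34 211 177
 181]
[123 120 127 127 124 130  18  38  32  39  44  43  42  42  48  71 125 126
 125]
[83 81 82 84 84 82 85 31 36 33 38 27 43 45 60 83 76 83 81]
[75 72 74 72 78 78 81 75 79 74 64 69 74 82 80 78 78 76 77]
[88 90 90 89 93 86 89 91 90 81 84 89 89 89 96 90 90 94 96]
[ 85  89  89  85  87  95  90  86  89  98 244  81  85  89  86  88  87  86
  49]
[ 90  86  91  91  86  75  88  89  86 114 244  81  87  83  85  83  89  88
  41]
top [0.4566 0.2046 0.083 ] port [0.4514 0.0728 0.036 ] window [0.4553 0.116  0.041 ]
```

View pics/w1z.png

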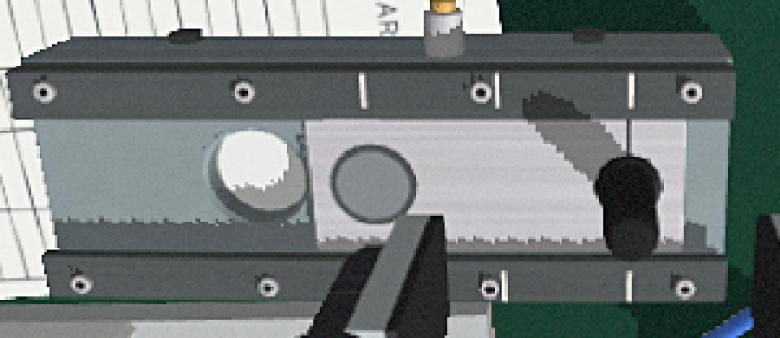

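>>> play_rows(
  commands=[
    {"tx": 0, "ty": -28, "tz": 4, "ax": 0, "ay": 0, "az": 0, "hand": 0.6},
    {"tx": 0, "ty": -56.5, "tz": 7.4, "ax": 0, "ay": 0, "az": 0, "hand": 0.6},
    {"tx": 30, "ty": -56.5, "tz": 7.4, "ax": 0, "ay": 0, "az": 0, "hand": 0.6},
    {"tx": 60, "ty": -56.5, "tz": 7.4, "ax": 0, "ay": 0, "az": 0, "hand": 0.6},
    {"tx": 90, "ty": -56.5, "tz": 7.4, "ax": 0, "ay": 0, "az": 0, "hand": 0.6},
    {"tx": 110, "ty": -56.5, "tz": 7.4, "ax": 0, "ay": 0, "az": 0, "hand": 0.6},
    {"tx": 110, "ty": -56.5, "tz": 7.4, "ax": 0, "ay": 0, "az": 0, "hand": 0.6},
  ],
)

```text
t: 3.42
tool_pos: [0.4554, 0.2039, 0.09]
eef_rot: [-0.491, 0.509, 0.493, 0.507]
contact_force: [-0.2, -1.1, -0.4]
opening: 0.6
```

```bash
python3 - <<'E'
from h import *
from station import robot
a=robot.grab_frame('wrist')['image'];b=robot.grab_frame('side')['image']
cv2.imwrite('pics/w2.png',np.hstack([cv2.resize(a,(400,300)),cv2.resize(b[190:400,140:420],(400,300))]))
E
```

```text
(no output)
```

View pics/w2.png

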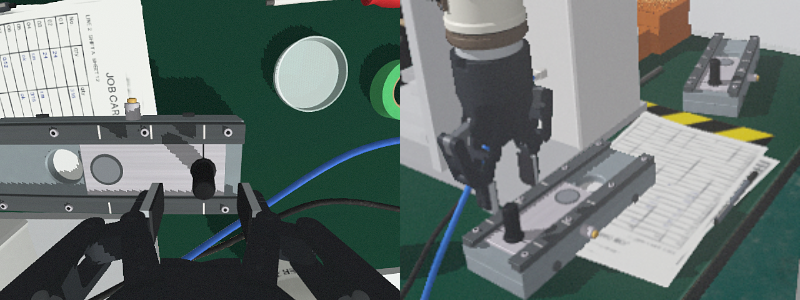

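The knob at (204,185) sits between the pads at (153,..) and (248,..). I'll descend and close on it.

>>> play_rows(
  commands=[
    {"tx": 12, "ty": -0.5, "tz": 0.5, "ax": 0, "ay": 0, "az": 0, "hand": 0.6},
    {"tx": 24, "ty": -1, "tz": 0.5, "ax": 0, "ay": 0, "az": 0, "hand": 0.6},
    {"tx": 34, "ty": -1, "tz": 0.5, "ax": 0, "ay": 0, "az": 0, "hand": 0.6},
    {"tx": 34, "ty": -1, "tz": 0.5, "ax": 0, "ay": 0, "az": 0, "hand": 0.4},
    {"tx": 34, "ty": -1, "tz": 0.5, "ax": 0, "ay": 0, "az": 0, "hand": 0.3},
    {"tx": 34, "ty": -1, "tz": 0.5, "ax": 0, "ay": 0, "az": 0, "hand": 0.15},
    {"tx": 34, "ty": -1, "tz": 0.5, "ax": 0, "ay": 0, "az": 0, "hand": 0.15},
    {"tx": 34, "ty": -1, "tz": 0.5, "ax": 0, "ay": 0, "az": 0, "hand": 0.15},
  ],
)

```text
t: 4.53
tool_pos: [0.4582, 0.2058, 0.0578]
eef_rot: [-0.493, 0.507, 0.492, 0.508]
contact_force: [-0.4, 1.1, 4.1]
opening: 0.186
```

```bash
python3 - <<'E'
from h import *
from station import robot
s=robot.state();print(s['tool_pos'],s['opening'],s['contact_force'])
a=robot.grab_frame('wrist')['image'];b=robot.grab_frame('side')['image']
cv2.imwrite('pics/w3.png',np.hstack([cv2.resize(a[180:480,120:520],(400,300)),cv2.resize(b[190:400,140:420],(400,300))]))
E
```

```text
[0.45816537 0.20576746 0.05784101] 0.1860048583292596 [-0.37088601  1.0960391   4.11706614]
```

View pics/w3.png

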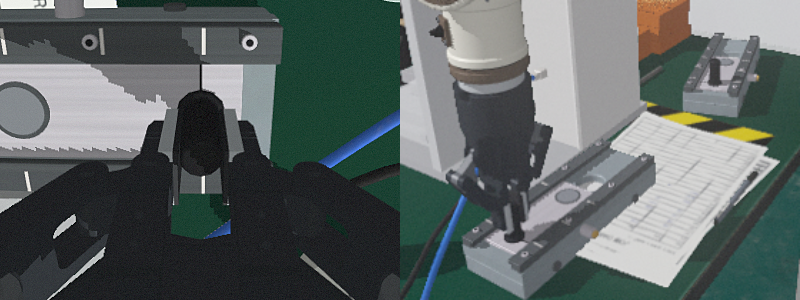

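The knob is held between the pads. Now I'll slide it 45 mm toward the port.

>>> play_rows(
  commands=[
    {"tx": 0, "ty": 0, "tz": -3, "ax": 0, "ay": 0, "az": 0, "hand": 0.15},
    {"tx": 0, "ty": 0, "tz": -8, "ax": 0, "ay": 0, "az": 0, "hand": 0.15},
    {"tx": 0, "ty": 0, "tz": -14, "ax": 0, "ay": 0, "az": 0, "hand": 0.15},
    {"tx": 0, "ty": 0, "tz": -20, "ax": 0, "ay": 0, "az": 0, "hand": 0.15},
    {"tx": 0, "ty": 0, "tz": -26, "ax": 0, "ay": 0, "az": 0, "hand": 0.15},
    {"tx": 0, "ty": 0, "tz": -32, "ax": 0, "ay": 0, "az": 0, "hand": 0.15},
    {"tx": 0, "ty": 0, "tz": -38, "ax": 0, "ay": 0, "az": 0, "hand": 0.15},
    {"tx": 0, "ty": 0, "tz": -43, "ax": 0, "ay": 0, "az": 0, "hand": 0.15},
    {"tx": 0, "ty": 0, "tz": -45, "ax": 0, "ay": 0, "az": 0, "hand": 0.15},
    {"tx": 0, "ty": 0, "tz": -45, "ax": 0, "ay": 0, "az": 0, "hand": 0.15},
    {"tx": 0, "ty": 0, "tz": -45, "ax": 0, "ay": 0, "az": 0, "hand": 0.15},
  ],
)

```text
t: 6.0
tool_pos: [0.4568, 0.1604, 0.0578]
eef_rot: [-0.493, 0.507, 0.492, 0.508]
contact_force: [-2.3, 1.0, 6.8]
opening: 0.189
```

```bash
python3 - <<'E'
from h import *
from station import robot
s=robot.state();print(s['tool_pos'],s['opening'],s['contact_force'])
a=robot.grab_frame('wrist')['image'];b=robot.grab_frame('side')['image']
cv2.imwrite('pics/w4.png',np.hstack([cv2.resize(a[180:480,120:520],(400,300)),cv2.resize(b[190:400,140:420],(400,300))]))
E
```

```text
[0.456787   0.16039084 0.05778682] 0.1891862761423842 [-2.33927471  1.01451858  6.82028923]
```

View pics/w4.png

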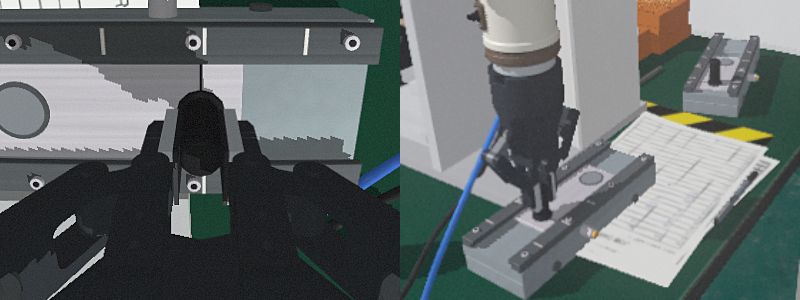

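The plate's index line now meets the middle rail mark. I'll release it and lift straight up.

>>> play_rows(
  commands=[
    {"tx": 0, "ty": 0, "tz": 0, "ax": 0, "ay": 0, "az": 0, "hand": 0.3},
    {"tx": 0, "ty": 0, "tz": 0, "ax": 0, "ay": 0, "az": 0, "hand": 0.5},
    {"tx": 0, "ty": 0, "tz": 0, "ax": 0, "ay": 0, "az": 0, "hand": 0.6},
    {"tx": 0, "ty": 0, "tz": 0, "ax": 0, "ay": 0, "az": 0, "hand": 0.6},
    {"tx": -15, "ty": 0, "tz": 0, "ax": 0, "ay": 0, "az": 0, "hand": 0.6},
    {"tx": -35, "ty": 0, "tz": 0, "ax": 0, "ay": 0, "az": 0, "hand": 0.6},
    {"tx": -65, "ty": 0, "tz": 0, "ax": 0, "ay": 0, "az": 0, "hand": 0.6},
    {"tx": -100, "ty": 0, "tz": 0, "ax": 0, "ay": 0, "az": 0, "hand": 0.6},
    {"tx": -140, "ty": 10, "tz": 0, "ax": 0, "ay": 0, "az": 0, "hand": 0.6},
    {"tx": -140, "ty": 40, "tz": 0, "ax": 0, "ay": 0, "az": 0, "hand": 0.6},
    {"tx": -140, "ty": 57, "tz": 0, "ax": 0, "ay": 0, "az": 0, "hand": 0.6},
    {"tx": -140, "ty": 57, "tz": 0, "ax": 0, "ay": 0, "az": 0, "hand": 0.6},
    {"tx": -140, "ty": 57, "tz": 0, "ax": 0, "ay": 0, "az": 0, "hand": 0.6},
  ],
)

```text
t: 7.72
tool_pos: [0.4002, 0.1622, 0.1979]
eef_rot: [-0.493, 0.507, 0.492, 0.508]
contact_force: [0.2, -0.9, 0.4]
opening: 0.603
```

```bash
python3 - <<'E'
from h import *
from scipy.spatial.transform import Rotation as R
from station import robot
s=robot.state();print(s['t'],s['tool_pos'],s['opening'],s['contact_force'])
f=robot.grab_frame('wrist');D=robot.grab_frame('side');S=robot.grab_frame('scene')
f['s']=s
for n,x in(('wrist5',f),('side5',D),('scene5',S)): pickle.dump(x,open(n+'.pkl','wb'))
cv2.imwrite('pics/w5.png',f['image'])
cv2.imwrite('pics/s5.png',cv2.resize(D['image'][200:400,170:430],(780,600),interpolation=3))
E
```

```text
7.725 [0.40023552 0.16224166 0.19793812] 0.6026397037751053 [ 0.2277839  -0.90794027  0.357117  ]
```

View pics/w5.png

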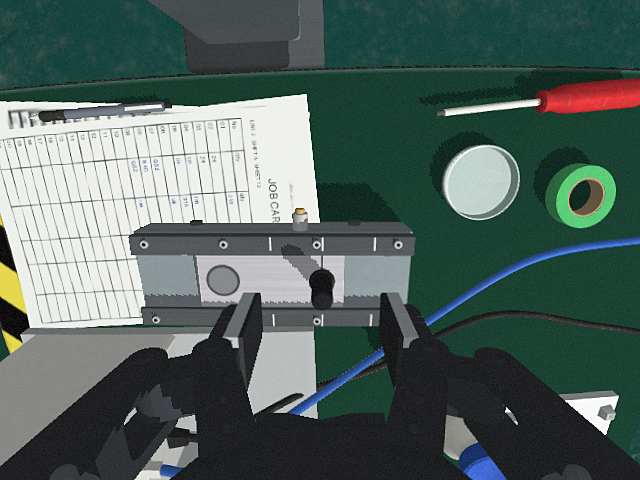

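View pics/s5.png

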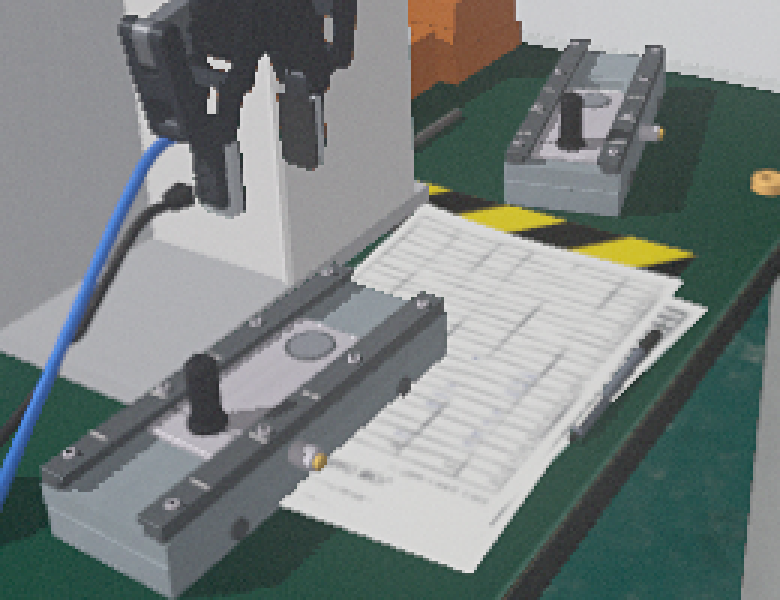

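The knob is free at wrist (321,300), and the filter window at (222,280) lies over the port. I'll check the position in numbers.

```bash
python3 - <<'E'
from h import *
from scipy.spatial.transform import Rotation as R
np.set_printoptions(precision=4,suppress=True)
f=load('wrist5');s=f['s'];D=load('side5')
T=np.eye(4);T[:3,:3]=R.from_quat(s['eef_rot']).as_matrix();T[:3,3]=s['tool_pos']
C=T@f['T_tool_cam'];f['R']=C[:3,:3].T;f['t']=-f['R']@C[:3,3]
print('knob',onz(f,(321.5,300.5),.083),onz(D,(170+202/3,200+361/3),.083),'window',onz(f,(222,280),.041))
cv2.imwrite('pics/w5z.png',cv2.resize(f['image'][220:335,120:420],None,fx=2.6,fy=2.6,interpolation=3))
a=load('side')['image'][205:235,340:390].astype(int);b=D['image'][205:235,340:390].astype(int)
print('square unit diff',np.abs(a-b)[:,10:45].mean())
E
```

```text
knob [0.4552 0.1603 0.083 ] [0.4542 0.1623 0.083 ] window [0.4537 0.0702 0.041 ]
square unit diff 16.98095238095238
```

View pics/w5z.png

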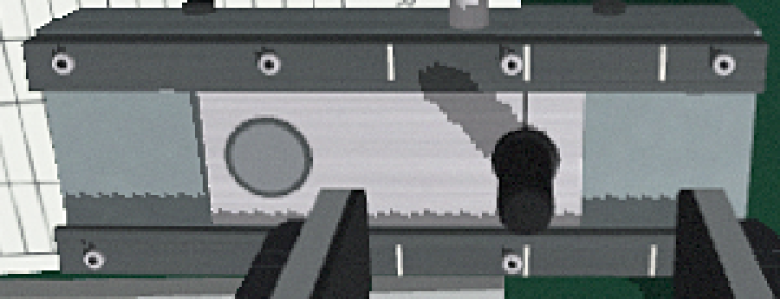

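```bash
python3 -c "
from station import robot
print(robot.job_done())"
```

```text
the job is handed in; nothing more can be done
None
```

The round-port shutter is at its middle stop with the filter window over the port. I released the knob, moved the arm clear and handed the job in at about 8 s of the 29 s allowed.

**What I did:** I gripped the knob with the jaws along the slide, pulled the plate 45 mm towards the port, opened the jaws and lifted straight up.

**Last checks on the round unit:**
- **Travel:** the knob moved about 44 mm by the wrist camera (y 0.2046 to 0.1603). The side camera put it about 2 mm short of that, at y 0.162. Both are within the 2 mm calibration.
- **Stop:** the plate's index line meets the middle rail mark, and the window lies over the port (y 0.070, against 0.073 measured for the port and 0.070 expected from the knob).
- **Clear of contact:** the contact force after release was about 1 N, its no-contact level.

**Square unit:** the arm never went near it. In the last side view its plate still stands at the open end. My before-and-after image comparison there failed: it gave a large difference (17), most likely because the arm hid part of that unit in the first picture. I never saw that port's shape clearly and identified the right unit by its visibly round port.

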